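# Balance check of a turned flange on the domed stand

## Task

The turned steel flange (flat disc with a round boss on top) needs a balance check: pick it up by its boss and set it, boss up and centred, on the crown of the domed steel stand, not on the flat-topped one, so that it balances there nearly level by itself. Lower it until it rests on the dome before letting go, do not drop it. Leave the loose collar and the hammer where they are.

Things in the scene. Friction and masses are not known exactly. Their poses are not given: they have to be found in the camera images.
- flange_mid (a point): Centre (half-way up, 25 mm above its underside) of the loose bright steel flange: a flat disc 84 mm in diameter and 10 mm thick with a solid round boss, 32 mm in diameter and 40 mm tall, standing on the middle of the disc (50 mm tall overall, about 0.5 to 0.85 kg; centre of mass about 14 mm above the underside). It starts on the bench, boss up; z is its axis, pointing up. The boss spans 15 mm below to 25 mm above this point and is the place to grasp from above.
- dome_top (a point): Highest point of the domed stand, 60 mm above the bench: a fixed plain steel round block 100 mm in diameter whose upright wall is 42 mm high and whose top is a smooth dome (radius of curvature 80 mm). A fixed bystander is of the same diameter, height and material but has a flat top; the two stand to the left and right of the work and may be swapped. z points up.
- collar_mid (a point): Centre of a loose plain steel collar (bystander): a ring 54 mm in outer diameter, 30 mm bore, 30 mm tall, lying on the bench. z is its axis.
- hammer: Loose hand hammer about 0.26 m long lying across the far side of the bench (bystander). Its origin is under the handle, near the middle of the hammer's length; its x axis runs along the handle towards the head, and points roughly to the robot's left.
Mind the look-alikes: they are no part of the job. Leave any black or orange look-alike of the part that bears dome_top alone.

How it is judged:
At the end, for the whole second after the job is handed in: The flange rests boss up on the dome, released and at rest, its centre within 22 mm of the dome's highest point seen from above and its axis within 14 degrees of vertical (horizontal distance between flange_mid and dome_top below 0.022 m and angle between flange_mid's own z axis and vertical below 0.25 rad and contact force between flange and dome above 1 N and contact force between the fingers and flange below 0.1 N and linear speed of flange below 0.03 m/s and angular speed of flange below 0.3 rad/s); the robot touches nothing.
It fails at once if the flange is dropped or slammed onto the stand (moves faster than 0.45 m/s within 25 mm above the dome) (linear speed of flange above 0.45 m/s and horizontal distance between flange_mid and dome_top below 0.04 m and z of flange_mid in the frame of dome_top below 0.05 m).
It fails at once if the collar is moved more than 30 mm (distance of collar_mid from where it was at the start of the episode above 0.03 m).
It fails at once if the hammer is moved more than 30 mm (distance of hammer from where it was at the start of the episode above 0.03 m).
It also fails if it takes over 48 s, if anything falls off the work surface, if the arm or the gripper's body presses on something with over 40 N, if the wrist force passes 120 N, or if a joint passes its speed limit or range.

## Robot

A 6-joint arm with a two-finger parallel gripper is mounted at the origin on the work surface. World frame = base frame: x ahead of the robot, y to its left, z up, the work surface at z = 0. Lengths are in m, angles in rad, forces in N, time in s.
With the tool pointing down it reaches from about 0.425 to 0.95 m from the base axis. Payload 3.5 kg.
Tool frame: the origin (TCP) lies at the very end of the fingers, on their centre line; the grasp point (between the pads) lies behind it (ctrl.grasp_offset is the z of the grasp point in the tool frame, in m); z points along the fingers, x is the direction in which the jaws open and shut, and the axes are right-handed (so a half turn about z gives the same grasp; the last joint's range is limited). The gripper opens to 85 mm and grips with 20 to 120 N. Pads are 22 mm wide; open, the fingers measure 114 mm over their backs; the gripper's body (76 mm by 85 mm) begins 54 mm behind the grasp point. The pads swing forward as they close: fully open they stand 13 mm farther back than shut.
Start: joints at [1.026, 0.286, 1.577, -0, 1.279, -0.15], TCP at [0.26, 0.623, 0.231] pointing down, gripper open.
Joint ranges: [-2.77, 2.77], [-0.9, 2.22], [0.21, 2.48], [-1.53, 4.67], [0.24, 2.81], [-2.84, 2.84]. Speed limits (rad/s): [2.79, 2.79, 3.14, 3.14, 3.14, 3.14].

## Interface

Orientations are given as a unit quaternion [x, y, z, w].
In Python, from plant import ctrl gives the robot as it stands.
- The arm moves only by the shell command python3 -m jog 'ROWS' [FORCE]. ROWS is JSON, a list of rows, each an object with "grip": the closure, from 0 (fully open) to 1 (shut); "xyz": the shift along the tool's x, y, z in m, a list of three; "dr": the turn, a rotation vector about the tool's x, y, z in rad, a list of three. A call has 1 to 12 rows; each row is the pose to reach, as a shift and turn from the pose commanded when the call began, along the tool's axes at that moment; what a row does not reach only later rows make up. A row lasts 1/12 s, in which the tool goes at most 41.7 mm and 7.16 degrees, less where a joint would pass 70% of its speed; a pose out of reach is approached as far as the arm can. A call with a gripper value outside its range is refused whole. The fingers move at their own pace and stop on an object; FORCE is the grip in N (left out, the last holds). Time passes only in rows, so rows that repeat a pose let the fingers close. It gives the time, the measured TCP pose, the force and the opening at its end, in the units of the state.
- ctrl.get_state(): the state, without advancing time (a new reading comes with each control period).
- ctrl.read_camera(name): name is "scene" or "top"; returns the picture (480x640x3 uint8, red, green, blue); there is no depth.
- ctrl.get_calibration(name): a dict with "mtx" (3x3 intrinsics, pixels), "R" (3x3) and "t" (3): a world point X has camera coordinates R X + t. Camera axes: x right, y down, z forward; pixel columns grow to the right and rows downward; lengths in m; the calibration is good to about 2 mm. A picture is of the moment at which its call begins. get_calibration takes no time and is no camera call.
- ctrl.sign_off(): hands the job in, once; it reports no verdict.
The state is a dict: "time": time; "qpos": joint angles; "dq": joint speeds; "joint_efforts": joint torques, N m; "eef_pos": TCP position; "tcp_rot": TCP orientation; "contact_force": force on the tool from outside, world axes, zero at the start; "wrist_torque": the same for the moment, N m; "opening": opening from 0.0 (shut) to 1.0 (fully open).
Only numpy, scipy, OpenCV 4.12 (cv2) and the standard library are available. Lean on these libraries where they do the work, as an engineer would, in place of code of your own. Each camera call takes 0.05 s, during which the arm holds its last target.

## Working session

There is one attempt and no reset: what is moved stays moved. The work goes in short steps, Python scripts to look and compute and a shell command to move; the robot and the scene stay as the last step left them, time stands still between calls to the robot, and variables do not carry over. Pictures are saved under pics/ and viewed, and the job is handed in when it is done.

```bash
mkdir -p pics; ls
cat > h.py <<'E'
import numpy as np, cv2
from plant import ctrl
def snap(n,f):
    im=ctrl.read_camera(n); cv2.imwrite('pics/'+f,im[:,:,::-1]); return im
def ray(n,u,v):
    c=ctrl.get_calibration(n);K,R,t=[np.array(c[k]) for k in('mtx','R','t')]
    t=t.ravel();d=R.T@np.linalg.inv(K)@np.array([u,v,1.]);return -R.T@t,d
def onz(n,u,v,z):
    o,d=ray(n,u,v);return o+d*(z-o[2])/d[2]
def proj(n,X):
    c=ctrl.get_calibration(n);p=np.array(c['mtx'])@(np.array(c['R'])@np.array(X)+np.array(c['t']).ravel());return p[:2]/p[2]
E
python3 - <<'E'
from h import *
snap('scene','s0.png');snap('top','t0.png')
s=ctrl.get_state();print(s,ctrl.grasp_offset)
for n in('scene','top'):print(n,ray(n,320,240))
E
```

```text
pics
{'time': 0.1, 'qpos': array([ 1.02601484e+00,  2.87148322e-01,  1.57806138e+00, -9.02582506e-06,
        1.27858198e+00, -1.50046055e-01]), 'dq': array([-0.00140391, -0.00171465, -0.00303485, -0.00072496,  0.00151387,
        0.00021726]), 'joint_efforts': array([ 2.55776831e-04, -4.07296014e+01, -2.93699151e+01, -1.34660540e-04,
        3.47942230e-03,  2.21029859e-05]), 'eef_pos': array([0.2592681 , 0.62256851, 0.23002132]), 'tcp_rot': array([ 8.32033623e-01,  5.54724113e-01, -9.93894722e-04,  4.70231757e-04]), 'contact_force': array([-0.32355371,  1.06516752, -0.58468261]), 'wrist_torque': array([-0.02041638, -0.02329574, -0.05493126]), 'opening': 1.0008005590060596} -0.0187
scene (array([1.1994252 , 0.14880377, 0.94346479]), array([-0.61107515, -0.14528616, -0.77848864]))
top (array([ 0.44395444, -0.01746889,  1.37500933]), array([ 8.47533501e-02, -1.80890767e-04, -9.96435929e-01]))
```

View pics/s0.png

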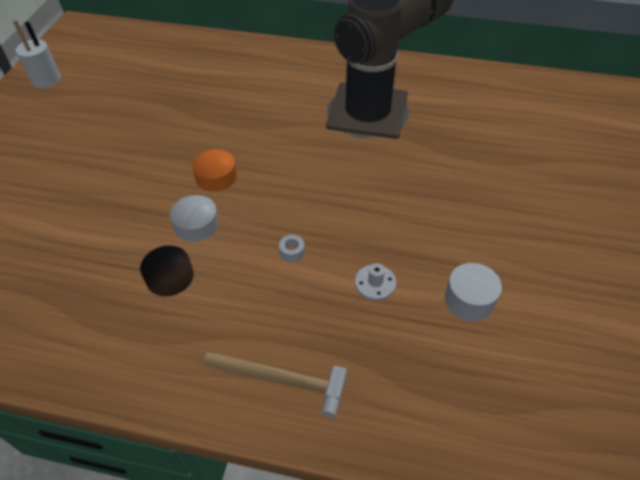

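View pics/t0.png

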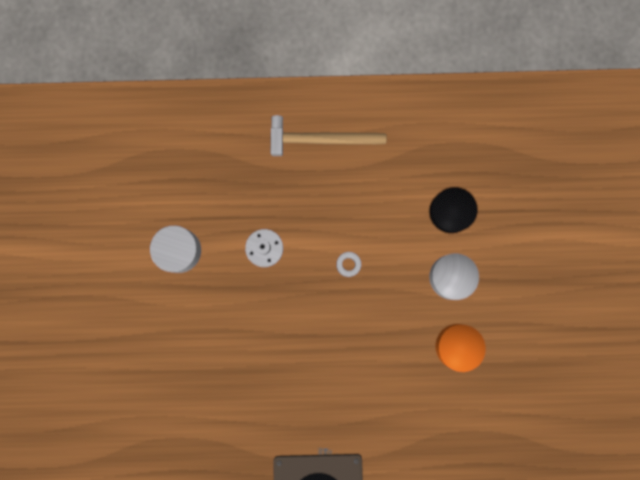

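The stands in the top view are: flat grey (174,249), domed grey (455,277), black (453,210) and orange (461,348). The grey one at (455,277) shows dome shading, so it fits "domed steel stand". I'll confirm that with a crop and measure.

Run:
```python
from h import *
t=cv2.imread('pics/t0.png');s=cv2.imread('pics/s0.png')
a=cv2.resize(s[185:255,150:240],(396,308),interpolation=cv2.INTER_CUBIC)
b=cv2.resize(s[250:330,430:520],(396,308),interpolation=cv2.INTER_CUBIC)
c=cv2.resize(t[225:275,140:300],(396,124),interpolation=cv2.INTER_CUBIC)
d=cv2.resize(t[245:305,415:495],(396,280),interpolation=cv2.INTER_CUBIC)
A=np.zeros((600,800,3),np.uint8);A[:308,:396]=a;A[:308,400:796]=b;A[312:312+124,:396]=c;A[312:592,400:796]=d
cv2.imwrite('pics/c0.png',A)
for n,im in(('top',t),('scene',s)):
    h=cv2.cvtColor(im,cv2.COLOR_BGR2HSV)
    m=((h[:,:,1]<60)&(h[:,:,2]>90)).astype(np.uint8)
    if n=='top': m[:100]=0
    cs,_=cv2.findContours(m,cv2.RETR_EXTERNAL,cv2.CHAIN_APPROX_NONE)
    for q in cs:
        if cv2.contourArea(q)>150:
            e=cv2.fitEllipse(q);print(n,cv2.boundingRect(q),np.round(e[0],1),np.round(e[1],1),cv2.contourArea(q),onz(n,*e[0],0.01).round(3),onz(n,*e[0],0.042).round(3))
```

```text
top (430, 254, 49, 46) [454.  276.6] [45.4 48.4] 1724.0 [ 0.471 -0.313  0.01 ] [ 0.471 -0.306  0.042]
top (337, 252, 24, 25) [348.4 264. ] [23.6 24.3] 449.0 [ 0.505 -0.08   0.01 ] [ 0.504 -0.078  0.042]
top (245, 229, 38, 38) [263.8 247.7] [36.7 37.3] 1073.5 [0.546 0.108 0.01 ] [0.544 0.105 0.042]
top (150, 226, 50, 47) [174.1 249.1] [46.1 49.1] 1763.5 [0.547 0.308 0.01 ] [0.545 0.3   0.042]
top (271, 115, 12, 41) [276.6 136.3] [12.  48.7] 415.0 [0.798 0.075 0.01 ] [0.79  0.073 0.042]
scene (223, 462, 77, 18) [240.7 472.3] [14.1 95.7] 652.5 [ 0.969 -0.045  0.01 ] [ 0.977 -0.039  0.042]
scene (0, 439, 124, 41) [ 38.  466.6] [ 32.5 134.3] 1814.0 [ 1.032 -0.374  0.01 ] [ 1.038 -0.357  0.042]
scene (322, 366, 25, 52) [334.  390.4] [16.6 61.6] 738.5 [0.798 0.075 0.01 ] [0.812 0.077 0.042]
scene (355, 263, 42, 38) [375.1 281.8] [36.4 40.7] 1161.0 [0.55  0.109 0.01 ] [0.572 0.11  0.042]
scene (448, 262, 54, 59) [474.8 289.4] [49.9 58.6] 2198.5 [0.526 0.308 0.01 ] [0.549 0.303 0.042]
scene (279, 235, 26, 28) [291.7 247.8] [25.5 27.6] 539.5 [ 0.501 -0.08   0.01 ] [ 0.525 -0.072  0.042]
scene (170, 195, 49, 47) [194.4 217.5] [46.3 47.8] 1723.0 [ 0.463 -0.315  0.01 ] [ 0.488 -0.299  0.042]
scene (0, 0, 64, 88) [31.5 36. ] [62.3 95.4] 3808.0 [-0.131 -1.066  0.01 ] [-0.085 -1.025  0.042]
```

View pics/c0.png

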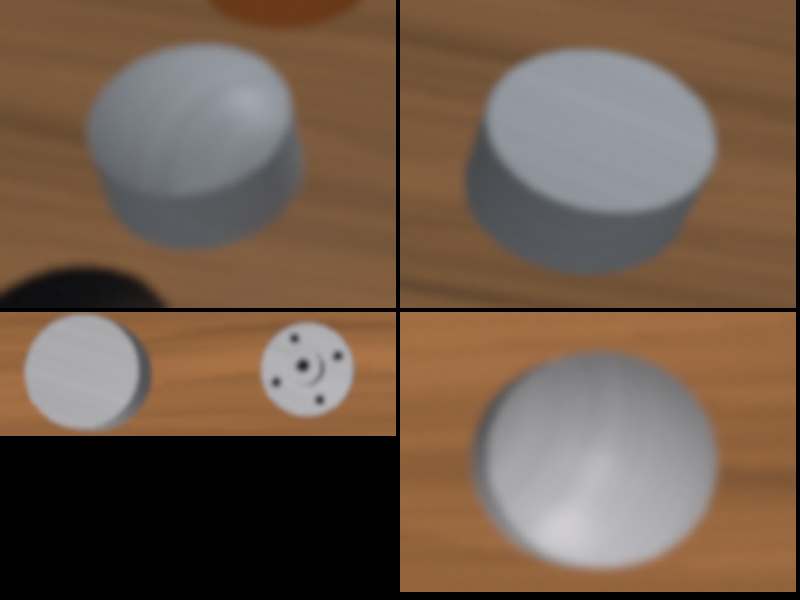

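The crop confirms it: the grey stand at top (455,277) / scene (194,217) is domed, and the one at (174,249) is flat. Next I'll refine both centres.

Run:
```python
from h import *
t=cv2.imread('pics/t0.png');s=cv2.imread('pics/s0.png')
def con(n,im,pt):
    h=cv2.cvtColor(im,cv2.COLOR_BGR2HSV);m=((h[:,:,1]<85)&(h[:,:,2]>60)).astype(np.uint8)
    cs,_=cv2.findContours(m,cv2.RETR_EXTERNAL,cv2.CHAIN_APPROX_NONE)
    return [q for q in cs if cv2.pointPolygonTest(q,pt,False)>0][0][:,0,:].astype(float)
q=con('top',t,(455.,277.));print(q.min(0),q.max(0))
for side,z in(((q[:,0]>460),.042),((q[:,0]<445),0.0)):
    P=np.array([onz('top',*p,z)[:2] for p in q[side]])
    for r in(.05,.051):
        # fixed-radius circle fit (lsq)
        from scipy.optimize import least_squares
        r_=least_squares(lambda c:np.hypot(*(P-c).T)-r,[.47,-.31]);print('dome top',z,r,r_.x.round(4),np.abs(r_.fun).mean().round(4))
# scene: lower/base edge: contour lowest pts at z=0 , upper far edge rim z=.042
q=con('scene',s,(194.,217.))
print(q.min(0),q.max(0))
P=np.array([onz('scene',*p,0)[:2] for p in q]);sel=q[:,1]>232
r_=least_squares(lambda c:np.hypot(*(P[sel]-c).T)-.05,[.47,-.31]);print('scene base',r_.x.round(4),np.abs(r_.fun).mean())
for n,im,pt in(('top',t,(264.,255.)),('scene',s,(375.,290.))):
    q=con(n,im,pt);P=np.array([onz(n,*p,.01)[:2] for p in q])
    sel=q[:,1]>(280 if n=='scene' else 0)
    r_=least_squares(lambda c:np.hypot(*(P[sel]-c).T)-.042,[.55,.1]);print('flange',n,r_.x.round(4),np.abs(r_.fun).mean())
    r_=least_squares(lambda c:np.hypot(*(P[sel]-c[:2]).T)-c[2],[.55,.1,.042]);print('  free r',r_.x.round(4))
# boss hole
g=cv2.cvtColor(t,cv2.COLOR_BGR2GRAY);w=g[240:254,256:270].astype(float);k=np.clip(110-w,0,None)
yy,xx=np.mgrid[240:254,256:270];u,v=(k*xx).sum()/k.sum(),(k*yy).sum()/k.sum();print('hole',u,v,onz('top',u,v,.05).round(4))
from scipy.spatial.transform import Rotation as R
st=ctrl.get_state();print(R.from_quat(st['tcp_rot']).as_matrix().round(4))
```

```text
[429. 253.] [478. 299.]
dome top 0.042 0.05 [ 0.4711 -0.3088] 0.0005
dome top 0.042 0.051 [ 0.4712 -0.3076] 0.0005
dome top 0.0 0.05 [ 0.4711 -0.3102] 0.0006
dome top 0.0 0.051 [ 0.4711 -0.3114] 0.0006
[169. 194.] [219. 241.]
scene base [ 0.472  -0.3092] 0.0005546762864452997
flange top [0.546  0.1082] 0.0005874109454448524
  free r [0.546  0.1082 0.0423]
flange scene [0.5525 0.1089] 0.0005764318627267903
  free r [0.5522 0.1088 0.0422]
hole 261.90871369294604 246.13070539419087 [0.5464 0.1083 0.05  ]
[[ 3.846e-01  9.231e-01 -1.100e-03]
 [ 9.231e-01 -3.846e-01 -1.900e-03]
 [-2.200e-03 -3.000e-04 -1.000e+00]]
```

Both views agree. The flange is at (0.546, 0.108): free-fit radius 42.3 mm and boss hole at the same xy. The scene view's +6 mm in x comes from its lower edge being the disc's underside at z=0. The dome is at (0.471, -0.3095) in both views. Going to hover over the flange.

```bash
cat >> h.py <<'E'
def delta(x):
    from scipy.spatial.transform import Rotation as R
    s=ctrl.get_state();r=R.from_quat(s['tcp_rot']);print('t',round(s['time'],2),'p',s['eef_pos'].round(4),'tilt',r.as_matrix()[:,2].round(4),'F',s['contact_force'].round(2),'open',round(s['opening'],3));print('tool shift',r.inv().apply(np.array(x)-s['eef_pos']).round(4))
E
python3 -c "
from h import *
delta([.546,.1082,.14])"
```

```text
t 0.1 p [0.2593 0.6226 0.23  ] tilt [-0.0011 -0.0019 -1.    ] F [-0.32  1.07 -0.58] open 1.001
tool shift [-0.3644  0.4625  0.0907]
```

```bash
python3 -m jog '[{"grip":0.2,"xyz":[-0.364,0.462,0.09],"dr":[0,0,0]},{"grip":0.2,"xyz":[-0.364,0.462,0.09],"dr":[0,0,0]},{"grip":0.2,"xyz":[-0.364,0.462,0.09],"dr":[0,0,0]},{"grip":0.2,"xyz":[-0.364,0.462,0.09],"dr":[0,0,0]},{"grip":0.2,"xyz":[-0.364,0.462,0.09],"dr":[0,0,0]},{"grip":0.2,"xyz":[-0.364,0.462,0.09],"dr":[0,0,0]},{"grip":0.2,"xyz":[-0.364,0.462,0.09],"dr":[0,0,0]},{"grip":0.2,"xyz":[-0.364,0.462,0.09],"dr":[0,0,0]},{"grip":0.2,"xyz":[-0.364,0.462,0.09],"dr":[0,0,0]},{"grip":0.2,"xyz":[-0.364,0.462,0.09],"dr":[0,0,0]},{"grip":0.2,"xyz":[-0.364,0.462,0.09],"dr":[0,0,0]},{"grip":0.2,"xyz":[-0.364,0.462,0.09],"dr":[0,0,0]}]' 40
python3 -c "
from h import *
delta([.546,.1082,.14])"
```

```text
time: 1.1
eef_pos: [0.5006, 0.1895, 0.1551]
tcp_rot: [0.832, 0.555, -0.0, -0.0]
contact_force: [-0.2, 1.8, -0.2]
opening: 0.797
t 1.1 p [0.5006 0.1895 0.1551] tilt [-4.e-04 -0.e+00 -1.e+00] F [-0.24  1.8  -0.19] open 0.797
tool shift [-0.0575  0.0732  0.0151]
```

```bash
python3 -m jog '[{"grip":0.2,"xyz":[-0.03,0.038,0.008],"dr":[0,0,0]},{"grip":0.2,"xyz":[-0.05,0.063,0.012],"dr":[0,0,0]},{"grip":0.2,"xyz":[-0.055,0.07,0.014],"dr":[0,0,0]},{"grip":0.2,"xyz":[-0.055,0.07,0.014],"dr":[0,0,0]},{"grip":0.2,"xyz":[-0.055,0.07,0.014],"dr":[0,0,0]}]'
python3 -c "
from h import *
delta([.546,.1082,.14])"
```

```text
time: 1.52
eef_pos: [0.5433, 0.1137, 0.1411]
tcp_rot: [0.832, 0.554, -0.001, -0.001]
contact_force: [-1.2, 0.7, -0.4]
opening: 0.8
t 1.52 p [0.5433 0.1137 0.1411] tilt [-1.7e-03  6.0e-04 -1.0e+00] F [-1.21  0.7  -0.4 ] open 0.8
tool shift [-0.004   0.0047  0.0011]
```

```bash
python3 -m jog '[{"grip":0.2,"xyz":[-0.004,0.005,0.01],"dr":[0,0,0]},{"grip":0.2,"xyz":[-0.004,0.005,0.04],"dr":[0,0,0]},{"grip":0.2,"xyz":[-0.004,0.005,0.06],"dr":[0,0,0]},{"grip":0.2,"xyz":[-0.004,0.005,0.06],"dr":[0,0,0]},{"grip":0.2,"xyz":[-0.004,0.005,0.06],"dr":[0,0,0]}]'
python3 - <<'E'
from h import *
delta([.546,.1082,.02])
im=snap('scene','s1.png');t=snap('top','t1.png')
A=np.hstack([cv2.resize(im[200:340,300:460],(400,350)),cv2.resize(t[180:320,190:350],(400,350))]);cv2.imwrite('pics/c1.png',A[:,:,::-1])
E
```

```text
time: 1.93
eef_pos: [0.5451, 0.1093, 0.0802]
tcp_rot: [0.831, 0.556, -0.001, -0.001]
contact_force: [-0.0, 0.1, 1.0]
opening: 0.799
t 1.93 p [0.5451 0.1093 0.0802] tilt [-0.0036  0.     -1.    ] F [-0.01  0.13  0.98] open 0.799
tool shift [-0.0006  0.0014  0.0602]
```

View pics/c1.png

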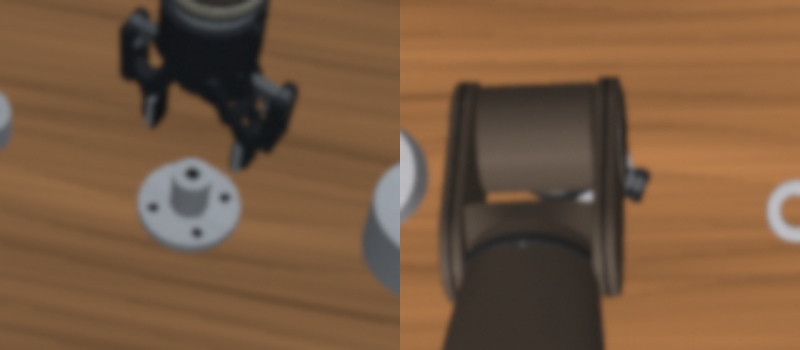

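The scene view shows the fingers straddling the boss (crop about (190,175)). Going down to TCP z = 0.02 and closing.

```bash
python3 -m jog '[{"grip":0.2,"xyz":[0,0.001,0.025],"dr":[0,0,0]},{"grip":0.2,"xyz":[0,0.001,0.045],"dr":[0,0,0]},{"grip":0.2,"xyz":[0,0.001,0.058],"dr":[0,0,0]},{"grip":0.2,"xyz":[0,0.001,0.058],"dr":[0,0,0]},{"grip":0.2,"xyz":[0,0.001,0.058],"dr":[0,0,0]}]'
python3 -c "
from h import *
delta([.546,.1082,.02])"
```

```text
time: 2.45
eef_pos: [0.548, 0.1079, 0.0241]
tcp_rot: [0.832, 0.555, 0.0, 0.0]
contact_force: [-0.2, 0.9, 0.5]
opening: 0.804
t 2.45 p [0.548  0.1079 0.0241] tilt [ 1.e-04  0.e+00 -1.e+00] F [-0.2   0.94  0.47] open 0.804
tool shift [-0.0005 -0.0019  0.0041]
```

```bash
python3 -m jog '[{"grip":0.2,"xyz":[0,-0.001,0.003],"dr":[0,0,0]},{"grip":0.5,"xyz":[0,-0.001,0.003],"dr":[0,0,0]},{"grip":1,"xyz":[0,-0.001,0.003],"dr":[0,0,0]},{"grip":1,"xyz":[0,-0.001,0.003],"dr":[0,0,0]},{"grip":1,"xyz":[0,-0.001,0.003],"dr":[0,0,0]},{"grip":1,"xyz":[0,-0.001,0.003],"dr":[0,0,0]},{"grip":1,"xyz":[0,-0.001,0.003],"dr":[0,0,0]},{"grip":1,"xyz":[0,-0.001,0.003],"dr":[0,0,0]}]' 60
python3 -m jog '[{"grip":1,"xyz":[0,0,0],"dr":[0,0,0]},{"grip":1,"xyz":[0,0,0],"dr":[0,0,0]}]'
python3 -c "
from h import *
delta([.546,.1082,.02])"
```

```text
time: 3.12
eef_pos: [0.5478, 0.1084, 0.022]
tcp_rot: [0.832, 0.555, 0.001, 0.0]
contact_force: [-1.0, 0.7, 6.2]
opening: 0.355
time: 3.28
eef_pos: [0.5477, 0.1084, 0.0219]
tcp_rot: [0.832, 0.555, 0.001, 0.0]
contact_force: [-0.4, 0.9, 6.0]
opening: 0.358
t 3.28 p [0.5477 0.1084 0.0219] tilt [ 1.8e-03  6.0e-04 -1.0e+00] F [-0.42  0.87  6.03] open 0.358
tool shift [-0.0008 -0.0015  0.0019]
```

Opening 0.358 is about 30 mm, which matches the 32 mm boss. Lifting.

```bash
python3 -m jog '[{"grip":1,"xyz":[0,0,-0.005],"dr":[0,0,0]},{"grip":1,"xyz":[0,0,-0.02],"dr":[0,0,0]},{"grip":1,"xyz":[0,0,-0.045],"dr":[0,0,0]},{"grip":1,"xyz":[0,0,-0.075],"dr":[0,0,0]},{"grip":1,"xyz":[0,0,-0.105],"dr":[0,0,0]},{"grip":1,"xyz":[0,0,-0.13],"dr":[0,0,0]},{"grip":1,"xyz":[0,0,-0.14],"dr":[0,0,0]},{"grip":1,"xyz":[0,0,-0.14],"dr":[0,0,0]},{"grip":1,"xyz":[0,0,-0.14],"dr":[0,0,0]}]' 80
python3 - <<'E'
from h import *
delta([.471,-.3095,.16])
im=snap('scene','s2.png')
cv2.imwrite('pics/c2.png',cv2.resize(im[130:330,280:500],(770,600)[:2])[:,:,::-1])
E
```

```text
time: 4.03
eef_pos: [0.5455, 0.108, 0.1587]
tcp_rot: [0.832, 0.555, -0.001, -0.001]
contact_force: [0.1, 0.6, -8.6]
opening: 0.351
t 4.03 p [0.5455 0.108  0.1587] tilt [-3.1e-03 -2.0e-04 -1.0e+00] F [ 0.14  0.62 -8.62] open 0.351
tool shift [-0.414   0.0918 -0.0009]
```

View pics/c2.png

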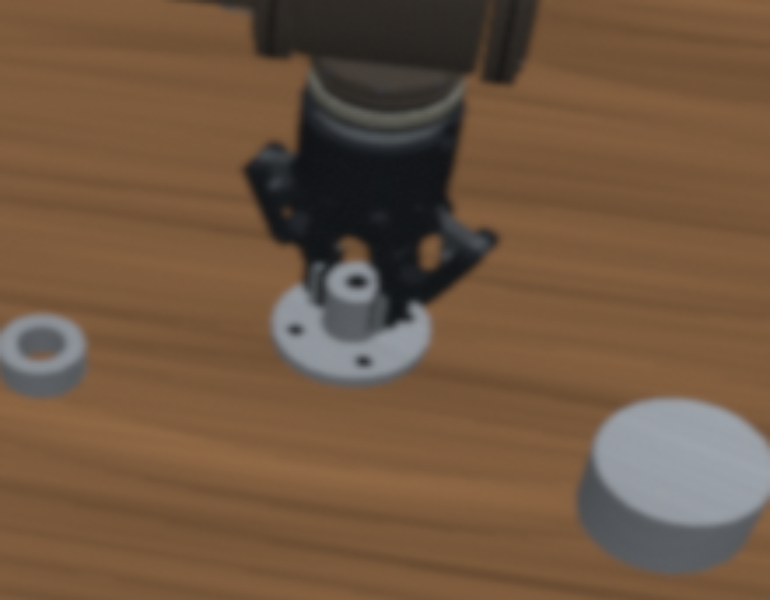

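The flange hangs level on its boss, with 8.6 N carried. Moving it over the dome with ramped rows.

```bash
python3 -m jog '[{"grip":1,"xyz":[-0.012,0.003,0],"dr":[0,0,0]},{"grip":1,"xyz":[-0.04,0.009,0],"dr":[0,0,0]},{"grip":1,"xyz":[-0.075,0.017,0],"dr":[0,0,0]},{"grip":1,"xyz":[-0.112,0.025,0],"dr":[0,0,0]},{"grip":1,"xyz":[-0.15,0.033,0],"dr":[0,0,0]},{"grip":1,"xyz":[-0.19,0.042,0],"dr":[0,0,0]},{"grip":1,"xyz":[-0.23,0.051,0],"dr":[0,0,0]},{"grip":1,"xyz":[-0.268,0.059,0],"dr":[0,0,0]},{"grip":1,"xyz":[-0.304,0.067,0],"dr":[0,0,0]},{"grip":1,"xyz":[-0.336,0.075,0],"dr":[0,0,0]},{"grip":1,"xyz":[-0.362,0.08,0],"dr":[0,0,0]},{"grip":1,"xyz":[-0.382,0.085,0],"dr":[0,0,0]}]'
python3 -m jog '[{"grip":1,"xyz":[-0.014,0.003,0],"dr":[0,0,0]},{"grip":1,"xyz":[-0.024,0.005,0],"dr":[0,0,0]},{"grip":1,"xyz":[-0.03,0.007,0],"dr":[0,0,0]},{"grip":1,"xyz":[-0.031,0.007,0],"dr":[0,0,0]},{"grip":1,"xyz":[-0.031,0.007,0],"dr":[0,0,0]},{"grip":1,"xyz":[-0.031,0.007,0],"dr":[0,0,0]}]'
python3 - <<'E'
from h import *
delta([.471,-.3095,.16])
im=snap('scene','s3.png');t=snap('top','t3.png');delta([.471,-.3095,.16])
A=np.hstack([cv2.resize(im[120:270,110:270],(400,375)),cv2.resize(t[200:350,375:535],(400,375))]);cv2.imwrite('pics/c3.png',A[:,:,::-1])
E
```

```text
time: 5.08
eef_pos: [0.4758, -0.2792, 0.1579]
tcp_rot: [0.833, 0.554, -0.001, -0.002]
contact_force: [0.9, 0.4, -7.5]
opening: 0.352
time: 5.58
eef_pos: [0.473, -0.3073, 0.1604]
tcp_rot: [0.832, 0.555, 0.0, -0.001]
contact_force: [0.1, 0.5, -7.3]
opening: 0.353
t 5.58 p [ 0.473  -0.3073  0.1604] tilt [-5.0e-04  1.1e-03 -1.0e+00] F [ 0.11  0.47 -7.29] open 0.353
tool shift [-0.0028 -0.0011  0.0004]
t 5.68 p [ 0.4732 -0.3074  0.1606] tilt [-1.e-04  5.e-04 -1.e+00] F [-0.47  0.28 -7.91] open 0.349
tool shift [-0.0028 -0.0012  0.0006]
```

View pics/c3.png

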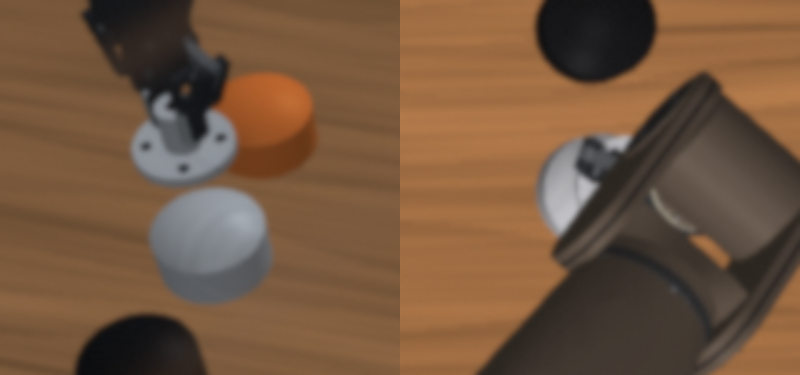

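The flange hangs above the grey domed stand in the scene crop (disc at (183,145), dome at (208,230)). I'll measure the held disc's centre.

Run:
```python
from h import *
from scipy.optimize import least_squares
s=cv2.imread('pics/s3.png')
h=cv2.cvtColor(s,cv2.COLOR_BGR2HSV);m=((h[:,:,1]<85)&(h[:,:,2]>90)).astype(np.uint8)
cs,_=cv2.findContours(m,cv2.RETR_EXTERNAL,cv2.CHAIN_APPROX_NONE)
for q in cs:
    if cv2.contourArea(q)<150: continue
    q=q[:,0,:].astype(float);
    if not(150<q[:,0].mean()<215 and 150<q[:,1].mean()<240):continue
    print(q.min(0),q.max(0))
    if q[:,1].max()<200:
        sel=q[:,1]>q[:,1].max()-14
        for z in(.1386,):
            P=np.array([onz('scene',*p,z)[:2] for p in q[sel]])
            r=least_squares(lambda c:np.hypot(*(P-c).T)-.042,[.47,-.31]);print(z,r.x.round(4),np.abs(r.fun).mean())
            r=least_squares(lambda c:np.hypot(*(P-c[:2]).T)-c[2],[.47,-.31,.042]);print(z,r.x.round(4))
```

```text
[162. 158.] [219. 241.]
```

Run:
```python
from h import *
from scipy.optimize import least_squares
s=cv2.imread('pics/s3.png')
h=cv2.cvtColor(s,cv2.COLOR_BGR2HSV);m=((h[:,:,1]<85)&(h[:,:,2]>90)).astype(np.uint8)
cs,_=cv2.findContours(m,cv2.RETR_EXTERNAL,cv2.CHAIN_APPROX_NONE)
q=[q for q in cs if cv2.pointPolygonTest(q,(180.,188.),False)>0][0][:,0,:].astype(float)
sel=(q[:,1]>=182)&(q[:,1]<=192);print(q[sel].tolist())
P=np.array([onz('scene',*p,.1386)[:2] for p in q[sel]])
r=least_squares(lambda c:np.hypot(*(P-c).T)-.0425,[.47,-.31]);print(r.x.round(4),np.abs(r.fun).mean())
# holes row / boss hole top at z=.1886
g=cv2.cvtColor(s,cv2.COLOR_BGR2GRAY)
cv2.imwrite('pics/c4.png',cv2.resize(s[145:200,155:215],(600,550),interpolation=cv2.INTER_CUBIC))
print('proj of expected centre of boss top at TCP', proj('scene',[.4732,-.3074,.1886]),'disc',proj('scene',[.4732,-.3074,.1486]))
```

```text
[[162.0, 182.0], [162.0, 183.0], [163.0, 184.0], [163.0, 185.0], [164.0, 186.0], [164.0, 187.0], [165.0, 188.0], [166.0, 189.0], [167.0, 190.0], [168.0, 191.0], [169.0, 192.0], [170.0, 192.0], [192.0, 192.0], [193.0, 192.0], [194.0, 191.0], [195.0, 191.0], [196.0, 190.0], [197.0, 190.0], [198.0, 189.0], [199.0, 188.0], [200.0, 187.0], [201.0, 186.0], [201.0, 185.0], [202.0, 184.0], [203.0, 183.0], [203.0, 182.0]]
[ 0.4708 -0.3094] 0.0006141331677932343
proj of expected centre of boss top at TCP [178.98701167 162.223307  ] disc [183.16634405 176.78301966]
```

View pics/c4.png

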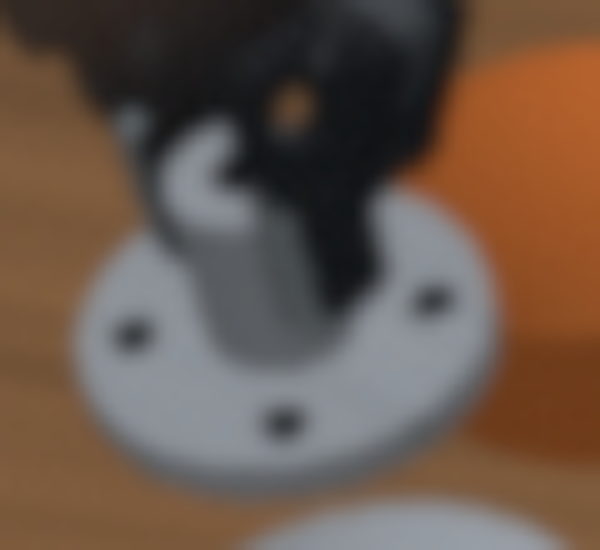

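The camera puts the held disc at (0.4708, -0.3094) and kinematics says (0.4717, -0.3068). Both are within 3 mm of the dome axis, so I'll split the difference. Descending, then creeping to contact (expected at TCP z ≈ 0.082).

```bash
python3 -m jog '[{"grip":1,"xyz":[-0.001,0,0.006],"dr":[0,0,0]},{"grip":1,"xyz":[-0.001,0,0.018],"dr":[0,0,0]},{"grip":1,"xyz":[-0.001,0,0.032],"dr":[0,0,0]},{"grip":1,"xyz":[-0.001,0,0.046],"dr":[0,0,0]},{"grip":1,"xyz":[-0.001,0,0.058],"dr":[0,0,0]},{"grip":1,"xyz":[-0.001,0,0.066],"dr":[0,0,0]},{"grip":1,"xyz":[-0.001,0,0.07],"dr":[0,0,0]},{"grip":1,"xyz":[-0.001,0,0.07],"dr":[0,0,0]},{"grip":1,"xyz":[-0.001,0,0.07],"dr":[0,0,0]}]'
python3 -m jog '[{"grip":1,"xyz":[0,0,0.001],"dr":[0,0,0]},{"grip":1,"xyz":[0,0,0.002],"dr":[0,0,0]},{"grip":1,"xyz":[0,0,0.003],"dr":[0,0,0]},{"grip":1,"xyz":[0,0,0.004],"dr":[0,0,0]},{"grip":1,"xyz":[0,0,0.004],"dr":[0,0,0]}]'
python3 -c "
from h import *
delta([.4715,-.309,.082])"
```

```text
time: 6.43
eef_pos: [0.4727, -0.3096, 0.0908]
tcp_rot: [0.832, 0.555, 0.0, 0.0]
contact_force: [0.7, 1.0, -6.5]
opening: 0.349
time: 6.85
eef_pos: [0.4725, -0.3094, 0.0867]
tcp_rot: [0.832, 0.555, -0.0, -0.0]
contact_force: [-0.3, 0.3, -7.7]
opening: 0.349
t 6.85 p [ 0.4725 -0.3094  0.0867] tilt [-0.  0. -1.] F [-0.32  0.26 -7.69] open 0.349
tool shift [ 0.     -0.0011  0.0047]
```

```bash
python3 -m jog '[{"grip":1,"xyz":[0,0,0.001],"dr":[0,0,0]},{"grip":1,"xyz":[0,0,0.0015],"dr":[0,0,0]},{"grip":1,"xyz":[0,0,0.002],"dr":[0,0,0]},{"grip":1,"xyz":[0,0,0.0025],"dr":[0,0,0]},{"grip":1,"xyz":[0,0,0.003],"dr":[0,0,0]},{"grip":1,"xyz":[0,0,0.003],"dr":[0,0,0]},{"grip":1,"xyz":[0,0,0.003],"dr":[0,0,0]}]'
```

```text
time: 7.43
eef_pos: [0.4725, -0.3094, 0.0837]
tcp_rot: [0.832, 0.555, -0.0, -0.0]
contact_force: [0.0, -0.6, -7.3]
opening: 0.345
```

```bash
python3 -m jog '[{"grip":1,"xyz":[0,0,0.0005],"dr":[0,0,0]},{"grip":1,"xyz":[0,0,0.001],"dr":[0,0,0]},{"grip":1,"xyz":[0,0,0.001],"dr":[0,0,0]},{"grip":1,"xyz":[0,0,0.001],"dr":[0,0,0]}]'
```

```text
time: 7.77
eef_pos: [0.4725, -0.3094, 0.0827]
tcp_rot: [0.832, 0.555, -0.0, -0.0]
contact_force: [0.6, 0.3, -6.8]
opening: 0.35
```

```bash
python3 -m jog '[{"grip":1,"xyz":[0,0,0.0005],"dr":[0,0,0]},{"grip":1,"xyz":[0,0,0.001],"dr":[0,0,0]},{"grip":1,"xyz":[0,0,0.001],"dr":[0,0,0]},{"grip":1,"xyz":[0,0,0.001],"dr":[0,0,0]}]'
```

```text
time: 8.1
eef_pos: [0.4726, -0.3095, 0.0819]
tcp_rot: [0.832, 0.555, 0.0, 0.0]
contact_force: [-0.2, 1.0, -6.3]
opening: 0.35
```

```bash
python3 -m jog '[{"grip":1,"xyz":[0,0,0.0005],"dr":[0,0,0]},{"grip":1,"xyz":[0,0,0.001],"dr":[0,0,0]},{"grip":1,"xyz":[0,0,0.001],"dr":[0,0,0]},{"grip":1,"xyz":[0,0,0.001],"dr":[0,0,0]}]'
```

```text
time: 8.43
eef_pos: [0.4728, -0.3096, 0.0818]
tcp_rot: [0.832, 0.555, 0.0, 0.0]
contact_force: [-2.2, 2.2, 1.9]
opening: 0.349
```

There is contact: Fz went from -6.5 to +1.9 N at TCP z 0.0818, as expected. Easing the grip to 20 N, then opening slightly.

```bash
python3 -m jog '[{"grip":1,"xyz":[0,0,-0.0002],"dr":[0,0,0]},{"grip":1,"xyz":[0,0,-0.0002],"dr":[0,0,0]},{"grip":1,"xyz":[0,0,-0.0002],"dr":[0,0,0]}]' 20
python3 -m jog '[{"grip":0.62,"xyz":[0,0,0],"dr":[0,0,0]},{"grip":0.58,"xyz":[0,0,0],"dr":[0,0,0]},{"grip":0.54,"xyz":[0,0,0],"dr":[0,0,0]},{"grip":0.5,"xyz":[0,0,0],"dr":[0,0,0]},{"grip":0.4,"xyz":[0,0,0],"dr":[0,0,0]},{"grip":0.3,"xyz":[0,0,0],"dr":[0,0,0]},{"grip":0.3,"xyz":[0,0,0],"dr":[0,0,0]}]'
python3 - <<'E'
from h import *
im=snap('scene','s5.png');delta([.471,-.3095,.16])
cv2.imwrite('pics/c5.png',cv2.resize(im[130:270,110:270],(800,600)[:2],interpolation=cv2.INTER_CUBIC)[:,:,::-1])
E
```

```text
time: 8.68
eef_pos: [0.4728, -0.3096, 0.0817]
tcp_rot: [0.832, 0.555, 0.0, 0.0]
contact_force: [-2.1, 3.1, 5.2]
opening: 0.349
time: 9.27
eef_pos: [0.4726, -0.3095, 0.0809]
tcp_rot: [0.832, 0.555, 0.0, 0.0]
contact_force: [-0.4, -0.2, 0.2]
opening: 0.696
t 9.32 p [ 0.4726 -0.3095  0.0809] tilt [ 1.e-04 -1.e-04 -1.e+00] F [ 0.23 -0.05  0.02] open 0.698
tool shift [-0.0006 -0.0014 -0.0791]
```

View pics/c5.png

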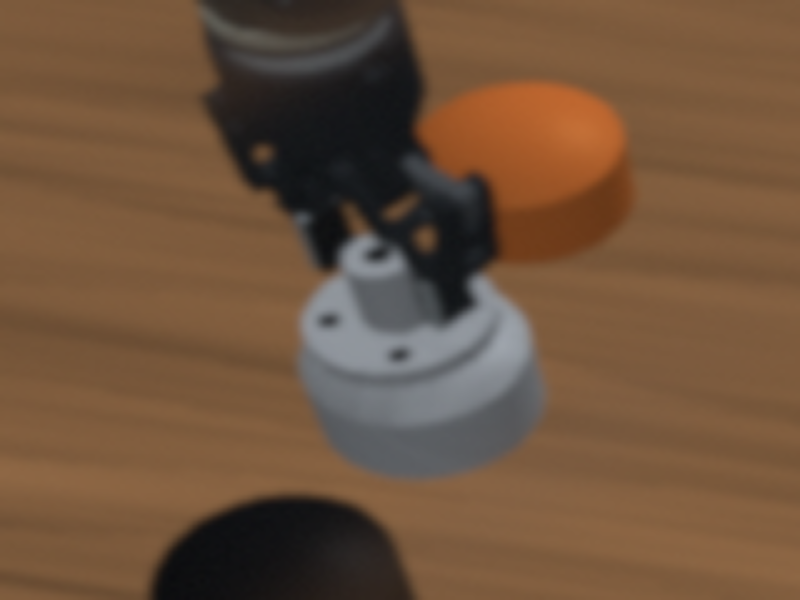

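The flange sits on the dome with no finger force (about 0 N). Retracting straight up.

```bash
python3 -m jog '[{"grip":0.3,"xyz":[0,0,-0.008],"dr":[0,0,0]},{"grip":0.3,"xyz":[0,0,-0.025],"dr":[0,0,0]},{"grip":0.3,"xyz":[0,0,-0.05],"dr":[0,0,0]},{"grip":0.3,"xyz":[0,0,-0.08],"dr":[0,0,0]},{"grip":0.3,"xyz":[0,0,-0.11],"dr":[0,0,0]},{"grip":0.3,"xyz":[0,0,-0.13],"dr":[0,0,0]},{"grip":0.3,"xyz":[0,0,-0.14],"dr":[0,0,0]},{"grip":0.3,"xyz":[0,0,-0.14],"dr":[0,0,0]}]'
python3 -m jog '[{"grip":0.3,"xyz":[0.04,0,0],"dr":[0,0,0]},{"grip":0.3,"xyz":[0.08,0,0],"dr":[0,0,0]},{"grip":0.3,"xyz":[0.12,0,0],"dr":[0,0,0]},{"grip":0.3,"xyz":[0.16,0,0],"dr":[0,0,0]},{"grip":0.3,"xyz":[0.2,0,0],"dr":[0,0,0]},{"grip":0.3,"xyz":[0.23,0,0],"dr":[0,0,0]},{"grip":0.3,"xyz":[0.25,0,0],"dr":[0,0,0]},{"grip":0.3,"xyz":[0.25,0,0],"dr":[0,0,0]},{"grip":0.3,"xyz":[0.25,0,0],"dr":[0,0,0]}]'
python3 - <<'E'
from h import *
im=snap('scene','s6.png');t=snap('top','t6.png');delta([.471,-.3095,.16])
A=np.hstack([cv2.resize(im[150:270,120:248],(400,375),interpolation=cv2.INTER_CUBIC),cv2.resize(t[217:337,391:519],(400,375),interpolation=cv2.INTER_CUBIC)]);cv2.imwrite('pics/c6.png',A[:,:,::-1])
E
```

```text
time: 9.98
eef_pos: [0.4738, -0.3105, 0.2246]
tcp_rot: [0.832, 0.555, 0.001, 0.003]
contact_force: [0.5, 0.5, 0.5]
opening: 0.699
time: 10.73
eef_pos: [0.5679, -0.0776, 0.2188]
tcp_rot: [0.831, 0.556, -0.001, -0.001]
contact_force: [-0.1, 0.1, 0.4]
opening: 0.7
t 10.83 p [ 0.5679 -0.0792  0.2195] tilt [-2.3e-03  2.0e-04 -1.0e+00] F [-0.11  0.17 -0.74] open 0.697
tool shift [-0.2498 -0.0006  0.0597]
```

View pics/c6.png

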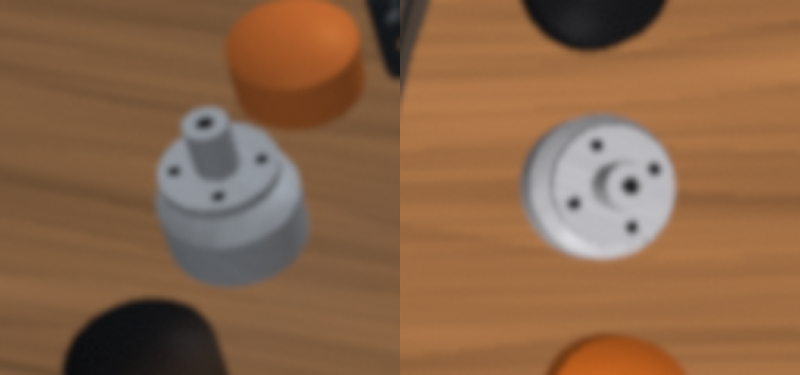

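The flange stands alone on the dome, with its boss hole at crop (630,186) in the top view. I'll measure centre, tilt and any rocking by triangulating the holes over a few frames.

```bash
cat > m.py <<'E'
from h import *
import sys
def holes(n,im):
    g=cv2.cvtColor(im,cv2.COLOR_RGB2GRAY);hsv=cv2.cvtColor(im,cv2.COLOR_RGB2HSV)
    u0,v0,u1,v1=(430,250,485,305) if n=='top' else (165,180,220,225)
    w=g[v0:v1,u0:u1]; bh=cv2.morphologyEx(w,cv2.MORPH_BLACKHAT,np.ones((7,7),np.uint8)).astype(float)
    k=(bh>45).astype(np.uint8);N,L,S,C=cv2.connectedComponentsWithStats(k);out=[]
    for i in range(1,N):
        mm=(L==i);yy,xx=np.nonzero(mm);ww=bh[mm]
        out.append((round((xx*ww).sum()/ww.sum()+u0,2),round((yy*ww).sum()/ww.sum()+v0,2),int(ww.sum())))
    return out
for n in('top','scene'):
    print(n,round(ctrl.get_state()['time'],2),holes(n,ctrl.read_camera(n)))
    print('  exp boss',proj(n,[.471,-.3095,.11]).round(1),'disc',proj(n,[.471,-.3095,.07]).round(1))
E
python3 m.py; python3 m.py
```

```text
top 10.83 [(np.float64(453.5), np.float64(263.01), 916), (np.float64(471.79), np.float64(270.56), 1040), (np.float64(455.29), np.float64(273.57), 2103), (np.float64(464.36), np.float64(276.04), 2318), (np.float64(430.0), np.float64(277.99), 140), (np.float64(446.33), np.float64(281.64), 1022), (np.float64(464.68), np.float64(289.33), 991)]
  exp boss [462.8 275.6] disc [458.5 276.1]
scene 10.88 [(np.float64(185.14), np.float64(188.92), 835), (np.float64(203.08), np.float64(200.49), 359), (np.float64(175.05), np.float64(204.48), 366), (np.float64(189.1), np.float64(212.48), 355)]
  exp boss [186.4 189.2] disc [190.2 202.2]
top 10.93 [(np.float64(453.51), np.float64(263.01), 924), (np.float64(471.79), np.float64(270.56), 1053), (np.float64(455.28), np.float64(273.57), 2109), (np.float64(464.36), np.float64(276.04), 2289), (np.float64(430.0), np.float64(277.52), 186), (np.float64(446.33), np.float64(281.65), 1022), (np.float64(464.68), np.float64(289.33), 996)]
  exp boss [462.8 275.6] disc [458.5 276.1]
scene 10.98 [(np.float64(185.01), np.float64(188.98), 891), (np.float64(203.08), np.float64(200.49), 358), (np.float64(175.05), np.float64(204.48), 366), (np.float64(189.25), np.float64(212.55), 303)]
  exp boss [186.4 189.2] disc [190.2 202.2]
```

It's static: the disc centre is about 1 mm off the dome axis and tilt is about 0.05 rad. One last check on the bystanders.

```bash
python3 - <<'E'
from h import *
t=snap('scene','s7.png')
a=cv2.imread('pics/s0.png');b=cv2.imread('pics/s7.png')
for nm,(u0,v0,u1,v1) in dict(hammer=(195,345,355,425),collar=(270,228,312,268)).items():
    print(nm,cv2.absdiff(a,b)[v0:v1,u0:u1].max())
delta([.5,0,.2]);print(np.abs(ctrl.get_state()['dq']).max())
E
python3 m.py
```

```text
hammer 9
collar 8
t 11.08 p [ 0.5684 -0.0797  0.2208] tilt [-1.e-04 -1.e-04 -1.e+00] F [-0.02 -0.33  0.63] open 0.701
tool shift [ 0.0471 -0.0939  0.0208]
0.004273254870248551
top 11.08 [(np.float64(453.5), np.float64(263.02), 923), (np.float64(471.79), np.float64(270.56), 1049), (np.float64(455.29), np.float64(273.57), 2105), (np.float64(430.0), np.float64(275.0), 46), (np.float64(464.36), np.float64(276.04), 2293), (np.float64(430.0), np.float64(277.51), 93), (np.float64(446.34), np.float64(281.64), 1023), (np.float64(464.68), np.float64(289.33), 993)]
  exp boss [462.8 275.6] disc [458.5 276.1]
scene 11.13 [(np.float64(185.01), np.float64(188.98), 891), (np.float64(203.07), np.float64(200.49), 358), (np.float64(175.05), np.float64(204.48), 367), (np.float64(189.26), np.float64(212.56), 304)]
  exp boss [186.4 189.2] disc [190.2 202.2]
```

View pics/s7.png

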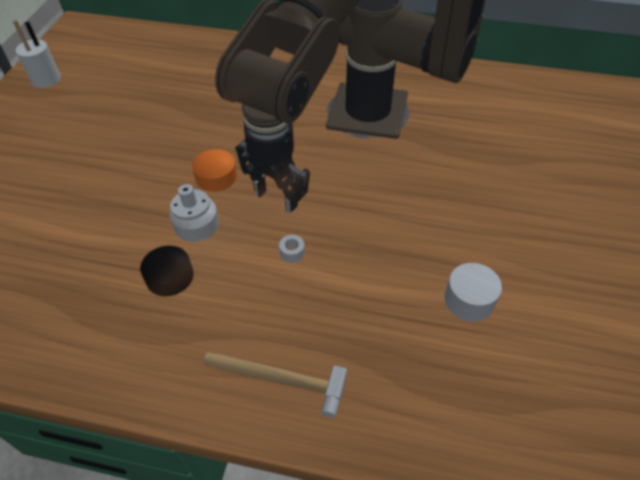

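The flange stands on the grey dome at (193,210). The collar at (291,247) and the hammer at (275,375) haven't moved, and the arm is clear.

```bash
python3 -c "
from plant import ctrl
print(ctrl.sign_off())"
```

```text
the job is handed in; nothing more can be done
None
```

The flange is balancing boss up on the crown of the domed steel stand, and I handed the job in at about 11 s of the 48 s allowed. Sign-off gives no verdict.

I gripped it by the boss, carried it over and crept down until the dome took its weight. I then eased the grip to 20 N, opened the fingers and moved the arm clear.

**Last checks:**
- **Position:** the disc centre is about 1 mm from the dome axis.
- **Tilt:** about 0.05 rad, read from the hole positions in the top view.
- **At rest:** hole positions were steady to about 0.2 px over 0.25 s. I did not watch a full second before handing in.
- **Bystanders:** the collar and hammer image areas match those at the start.
- **Robot:** the contact force reads only noise, under 1 N.

**Disagreements:** the first scene-view fit put the flange about 6 mm farther in x than the top view, because I fitted the disc's underside edge at the wrong height. While the flange was held, camera and kinematics differed by about 2.7 mm, so I aimed between them.

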